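# Tighten the hygrometer bezel ring of a humidor with a pin spanner

### The job

The brass bezel ring round the hygrometer on the humidor's lid is loose. Take the two-pin spanner from its wooden stand, let its pins down gently into the ring's two holes and turn the ring clockwise until it is fully home, without forcing it; then put the spanner back upright in the slot of its stand and let go. Leave the other things on the bench alone.

Things in the scene. Friction and masses are not known exactly. Their poses are not given: they have to be found in the camera images.
- humidor: Closed, heavy, dark red lacquered box fixed to the bench, 180 (x) x 220 (y) x 90 mm high; origin at the centre of its underside. On the middle of its lid sits the round brass hygrometer unit. Pushing harder than 40 N on it with the spanner (all contacts added, both pins too) damages the dial.
- collar_rim (a point): Centre of the hygrometer collar at its rim, 12 mm above the lid (102 mm above the bench): a brass collar 88 mm across outside, 79 mm inside. The bezel ring lies inside it, its top 3 mm below this rim: inner diameter 40, outer 75, 6 mm thick. Axes as the humidor's, z up.
- ring_center (a point): On the ring's axis, level with its top face; axes as the humidor's, NOT turning with the ring. Two chamfered holes, 8.5 mm wide, 57 mm apart, go 6 mm down to the solid dial. Their direction is not measured: at the start their line lies within 0.6 rad of the humidor's x axis, either side; find it by sight or feel (spanner pressed lightly, 3 to 5 N, and turned until its pins drop in).
- ring (a joint): How far the ring is still unscrewed, rad: 0 = home against a hard stop; starts between 0.5 and 0.9. It falls as the ring is turned clockwise seen from above; the ring does not sink noticeably. Turning takes about 0.18 N m, it stays where left, and the resistance rises sharply at the stop. It does not tell where the holes point.
- spanner_grip (a point): Two-pin spanner, 0.2 kg, 89 mm tall, upright: square wooden handle 18 x 18 x 70 mm (faces along x and y) on a steel crossbar 70 (x) x 26 (y) x 10 mm; two tapered pins, 6 mm thick, 57 mm apart along x, reach 9 mm below the crossbar. This point is on the handle's axis, 60 mm above the pin tips, 29 mm below the handle's top: grip here from above. x along the crossbar, z up.
- spanner_tip (a point): Point midway between the spanner's two pin tips, at their height; axes as spanner_grip.
- stand_slot (a point): Wooden block fixed to the bench, 130 (x) x 80 (y) x 34 mm high, with a slot 76 (x) x 12 (y), 13 mm deep, mouth chamfered 2 mm. This point: middle of the slot's mouth, level with the block's top; x along the slot. The spanner stands with both pins in the slot and its crossbar resting on the block (tips 9 mm below this point); either way round will do.
- cigar_box: Bystander: flat reddish wooden cigar box 100 x 160 x 45 mm, at the far side of the bench; origin under its centre.
- wax_jar: Bystander: small jar, 60 mm across, 60 mm high; origin under its centre.
- screw_tray: Bystander: open steel tray 90 x 120 x 25 mm; origin under its centre.
- driver: Bystander: screwdriver with a wooden handle lying on the bench; origin under its middle.
Not all that is in view belongs to the job. Of the things that look like the part that bears spanner_grip, the largest one is meant.

How it is judged:
By the outcome, as a careful person would: the job done as asked, in the order asked, and still so for the second after the job is handed in, with the robot touching nothing.
It also fails if it takes over 72 s, if anything falls off the work surface, if the arm or the gripper's body presses on something with over 40 N, if the wrist force passes 120 N, or if a joint passes its speed limit or range.

### The arm

A 7-joint arm with a two-finger parallel gripper is mounted at the origin on the work surface. World frame = base frame: x ahead of the robot, y to its left, z up, the work surface at z = 0. Lengths are in m, angles in rad, forces in N, time in s.
With the tool pointing down it reaches from about 0.4 to 0.9 m from the base axis. Payload 5.5 kg.
Tool frame: the origin (TCP) lies on the centre line of the jaws, within the pads' length; the fingertips stand 11 mm ahead of it and the grasp point (between the pads) lies 8 mm behind it; z points along the fingers, y is the line along which they close (so a half turn about z gives the same grasp; the last joint's range is limited). The gripper opens to 92 mm and grips with 3 to 60 N. Pads are 19 mm wide; open, the fingers measure 130 mm over their backs; the gripper's body (75 mm by 190 mm) begins 47 mm behind the grasp point.
Start: joints at [0.263, 0.501, -0.427, 1.55, 0.221, 1.138, -0.21], TCP at [0.65, 0, 0.238] pointing down, gripper open.
Joint ranges: [-2.88, 2.88], [-0.31, 2.03], [-1.54, 1.56], [0.2, 2.42], [-1.41, 4.55], [0.19, 2.02], [-2.57, 2.57]. Speed limits (rad/s): [2.57, 2.57, 3.14, 3.14, 3.14, 3.14, 3.14].

### API

Orientations are given as a rotation vector (axis times angle).
In Python, from bench import arm gives the robot as it stands. The module is installed in compiled form; this text tells all that it offers.
- The arm moves only by the tool carry_out, never from a script. Its argument "commands" is a list of rows, each an object of numbers: "x", "y", "z": the shift along the tool's x, y, z each as a share of 0.12 m, from -1 to 1; "yaw": the turn about the tool's z as a share of 180 degrees, from -1 to 1; "grip": the closure, from -1 (fully open) to 1 (shut). In form: [{"x": .., "y": .., "z": .., "yaw": .., "grip": ..}, ...]. A call has 1 to 5 rows; each row shifts and turns the commanded pose from where the row before left it, along the tool's axes as they then stand; what a row does not reach is not made up. A row lasts 1/12 s, in which the tool goes at most 41.7 mm and 7.16 degrees, less where a joint would pass 70% of its speed; a pose out of reach is approached as far as the arm can. A call with a number of a shift or a turn outside -1 to 1 is refused whole. A call with a gripper value outside its range is refused whole. The fingers move at their own pace and stop on an object; the grip force is fixed at half the most. Time passes only in rows, so rows that do not move let the fingers close. It gives the time, the measured TCP pose, the force, the opening and the grip force at its end, in the units of the state.
- arm.get_obs(): the state, without advancing time (a new reading comes with each control period).
- arm.camera(name): name is "scene" or "side" or "wrist"; returns a dict with "image" (384x512x3 uint8, red, green, blue), "intrinsics" (3x3 intrinsics, pixels), "camera_from_world" (4x4, takes a point from world to camera coordinates). Camera axes: x right, y down, z forward; pixel columns grow to the right and rows downward; lengths in m; the calibration is good to about 2 mm. The wrist camera is an equidistant fisheye: a pixel r from the principal point sees the ray r / f radians off the axis. A picture is of the moment at which its call begins. There is no depth.
- arm.finish_job(): hands the job in; it is judged then, once.
The state is a dict: "clock": time; "joints": joint angles; "dq": joint speeds; "joint_efforts": joint torques, N m; "eef_pos": TCP position; "eef_rot": TCP orientation; "wrist_force": force on the tool from outside, world axes, zero at the start; "torque": the same for the moment, N m; "width": opening from 0.0 (shut) to 1.0 (fully open); "gripper_force": force on a finger pad.
Only numpy, scipy, OpenCV 4.12 (cv2) and the standard library are available. Lean on these libraries where they do the work, as an engineer would, in place of code of your own. Each camera call takes 0.05 s, during which the arm holds its last target. There are 200 camera calls.

## Working session

There is one attempt and no reset: what is moved stays moved. The work goes in short steps, Python scripts to look and compute and a tool call to move; the robot and the scene stay as the last step left them, time stands still between calls to the robot, and variables do not carry over. Pictures are saved under pics/ and viewed, at most 10 in all, crops included, and the job is handed in when it is done.

Besides the shell and the picture viewer there is one more tool, called after "Emit:" in YAML: its name, and indented under it one key for each argument. carry_out: Moves the arm, as the interface text tells. Shift numbers are shares of 0.12 m and turn numbers shares of 180 degrees, none past 1 either way. Its arguments: {"type":"object","properties":{"commands":{"type":"array"}},"required":["commands"]}

```bash
mkdir -p pics; cat > h.py <<'E'
import numpy as np, cv2
from bench import arm
def snap(n,f):
    c=arm.camera(n); cv2.imwrite(f'pics/{f}.png',c['image'][:,:,::-1]); np.savez(f'pics/{f}.npz',K=c['intrinsics'],T=c['camera_from_world']); return c
def ray(f,u,v,fish=False):
    d=np.load(f'pics/{f}.npz');K,T=d['K'],d['T']
    a=np.array([(u-K[0,2])/K[0,0],(v-K[1,2])/K[1,1]])
    if fish:
        r=np.linalg.norm(a)+1e-12; q=np.r_[a/r*np.sin(r),np.cos(r)]
    else: q=np.r_[a,1]
    R=T[:3,:3]; return -R.T@T[:3,3], R.T@q
def atz(f,u,v,z,fish=False):
    o,d=ray(f,u,v,fish); return (o+d*(z-o[2])/d[2]).round(4)
def proj(f,p):
    d=np.load(f'pics/{f}.npz');K,T=d['K'],d['T']; q=T[:3,:3]@np.array(p)+T[:3,3]; return (K@q/q[2])[:2]
E
python3 - <<'E'
from h import *
for n in ['scene','side','wrist']:
    c=snap(n,n+'0'); print(n,c['intrinsics'].round(1).tolist(),c['camera_from_world'].round(3).tolist())
a=cv2.imread('pics/scene0.png');b=cv2.imread('pics/side0.png')
cv2.imwrite('pics/w.png',cv2.resize(cv2.imread('pics/wrist0.png'),(800,600)))
cv2.imwrite('pics/s.png',cv2.resize(a,(800,600),interpolation=2)); cv2.imwrite('pics/d.png',cv2.resize(b,(800,600),interpolation=2))
o=arm.get_obs();print(o)
E
```

```text
scene [[391.8, 0.0, 263.5], [0.0, 391.8, 183.3], [0.0, 0.0, 1.0]] [[0.82, 0.572, -0.001, -0.493], [0.477, -0.686, -0.549, -0.151], [-0.315, 0.45, -0.836, 1.282], [0.0, 0.0, 0.0, 1.0]]
side [[445.2, 0.0, 253.6], [0.0, 445.2, 189.3], [0.0, 0.0, 1.0]] [[0.881, -0.473, -0.008, -0.453], [-0.373, -0.685, -0.625, 0.306], [0.29, 0.554, -0.78, 0.986], [0.0, 0.0, 0.0, 1.0]]
wrist [[297.3, 0.0, 254.4], [0.0, 297.3, 191.9], [0.0, 0.0, 1.0]] [[1.0, -0.001, -0.002, -0.649], [-0.0, -0.968, 0.251, -0.031], [-0.002, -0.251, -0.968, 0.39], [0.0, 0.0, 0.0, 1.0]]
{'clock': 0.15, 'joints': array([ 0.26321548,  0.50164791, -0.42681854,  1.55120149,  0.22083123,
        1.1382934 , -0.2102874 ]), 'dq': array([ 0.0009747 , -0.00234688, -0.00011049, -0.00381285,  0.00071066,
        0.00106614, -0.00048742]), 'joint_efforts': array([-7.47210433e-03, -5.67105460e+01, -5.82536548e+00, -2.79454994e+01,
       -6.86119194e-02,  2.65310478e-02,  1.03786256e-04]), 'eef_pos': array([ 6.49481606e-01, -5.78238197e-05,  2.36909524e-01]), 'eef_rot': array([-2.22063468e+00, -2.22072258e+00,  1.62969455e-03]), 'wrist_force': array([-0.34029521, -0.65590352,  0.07176968]), 'torque': array([-0.0182457 , -0.02044945,  0.02467388]), 'gripper_force': 0.0, 'width': 0.9977382963780684}
```

View pics/s.png

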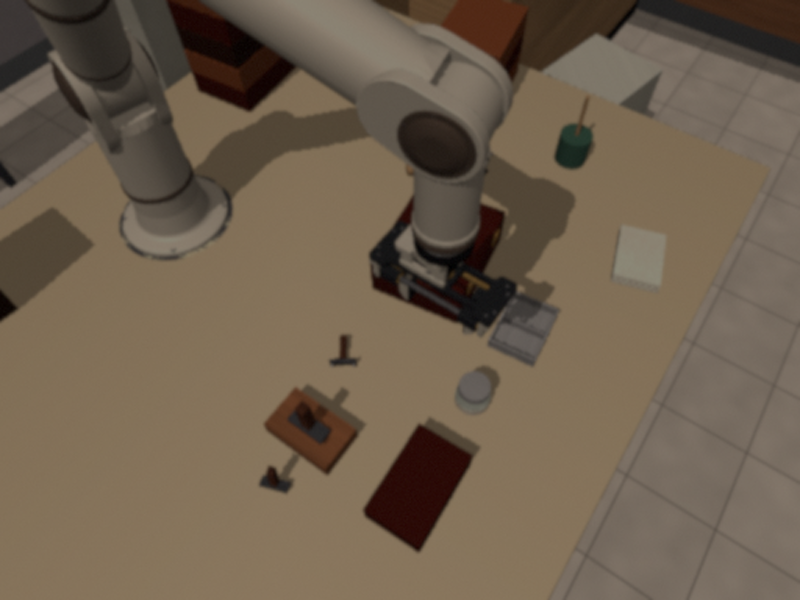

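View pics/w.png

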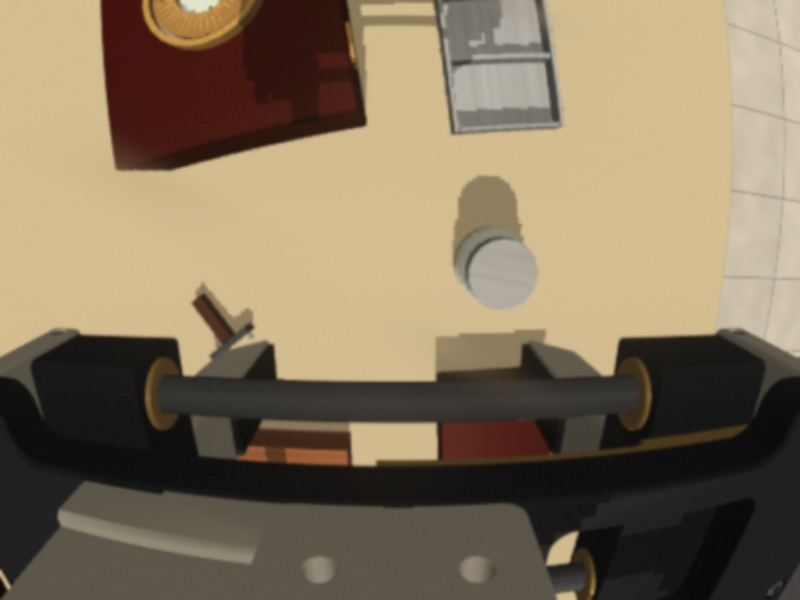

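The scene view shows the stand with the large spanner at about (310,428), two smaller decoys at (345,350) and (275,480), and the humidor under the gripper. The wrist view shows the dial at (200,0), partly cut off.

```bash
python3 - <<'E'
from h import *
s=.64
for u,v in [(298,388),(357,432),(328,471),(265,426)]: print(atz('scene0',u*s,v*s,.034))
print('spanner', atz('scene0',308*s,408*s,.1),proj('side0',atz('scene0',311*s,428*s,.034)))
# wrist: dial
print('dial',atz('wrist0',200*s,0,.1,True))
a=cv2.imread('pics/scene0.png')[235:315,160:240]; b=cv2.imread('pics/side0.png')
cv2.imwrite('pics/sc.png',np.hstack([cv2.resize(a,(400,400),interpolation=2)]))
E
```

```text
[ 0.4805 -0.1615  0.034 ]
[ 0.6088 -0.1655  0.034 ]
[ 0.6102 -0.2411  0.034 ]
[ 0.4801 -0.2428  0.034 ]
spanner [ 0.5424 -0.1944  0.1   ] [307.42176279 287.2981879 ]
dial [0.5192 0.1978 0.1   ]
```

View pics/d.png

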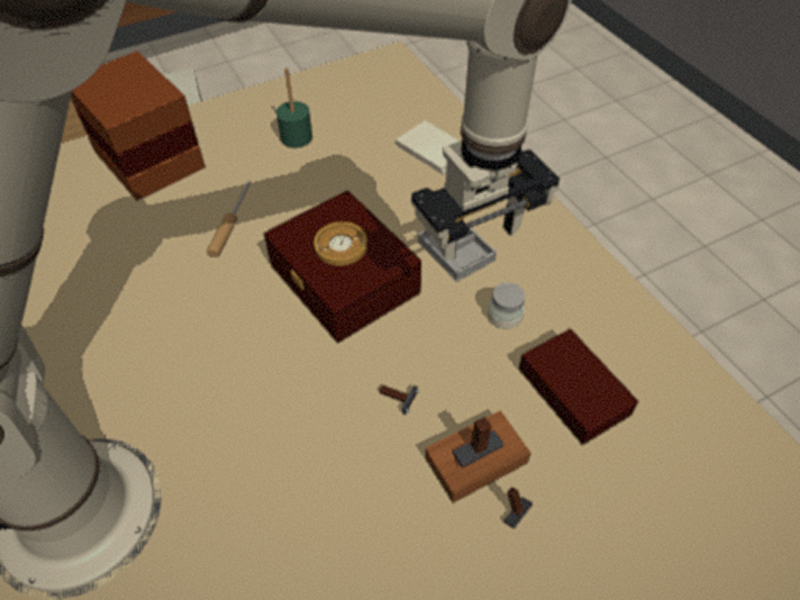

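View pics/sc.png

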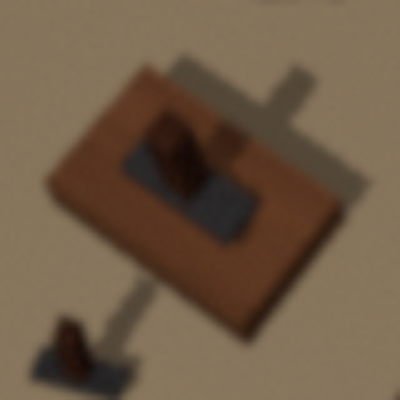

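Crop: block top spans (150,65)–(340,210)–(248,340)–(48,185); the dark crossbar lies along it, and the handle top is near (162,125). Side view: dial at (342,243), stand at (478,455). Now a closer look at the dial.

Emit:
carry_out:
  commands:
    - {"x":0.167,"y":-0.217,"z":0.06}
    - {"x":0.167,"y":-0.217,"z":0.06}
    - {"x":0.167,"y":-0.217,"z":0.06}
    - {"x":0.167,"y":-0.217,"z":0.06}
    - {"x":0.167,"y":-0.217,"z":0.06}

```text
validation failed for argument at $.co...
```

Emit:
carry_out:
  commands:
    - {"z":0}
    - {"z":0}
    - {"z":0}

```text
validation failed for argument at $.co...
```

```bash
python3 - <<'E'
from h import *
print('crossbar',atz('scene0',198,274.4,.044),'side bar',atz('side0',478*.64,449*.64,.044),'side dial',atz('side0',341*.64,243*.64,.101))
snap('wrist','wrist1'); snap('scene','scene1')
cv2.imwrite('pics/w1.png',cv2.resize(cv2.imread('pics/wrist1.png'),(800,600),interpolation=2))
print(arm.get_obs()['eef_pos'],arm.get_obs()['clock'])
E
```

```text
crossbar [ 0.5457 -0.2073  0.044 ] side bar [ 0.5371 -0.2051  0.044 ] side dial [0.5181 0.2018 0.101 ]
[6.49684653e-01 4.04018059e-05 2.37208031e-01] 0.25
```

View pics/w1.png

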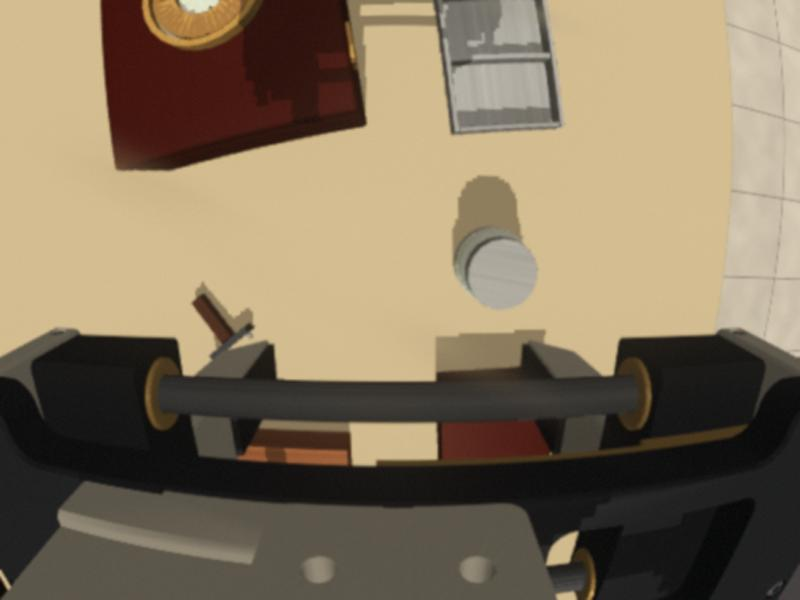

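The move was refused, probably because every key is required, so the picture is unchanged. Retrying with all keys.

Emit:
carry_out:
  commands:
    - {"x":0.167,"y":-0.217,"z":0.06,"yaw":0,"grip":-1}
    - {"x":0.167,"y":-0.217,"z":0.06,"yaw":0,"grip":-1}
    - {"x":0.167,"y":-0.217,"z":0.06,"yaw":0,"grip":-1}
    - {"x":0.167,"y":-0.217,"z":0.06,"yaw":0,"grip":-1}
    - {"x":0.167,"y":-0.217,"z":0.06,"yaw":0,"grip":-1}

```text
clock: 0.67
eef_pos: [0.5184, 0.1009, 0.2014]
eef_rot: [2.222, 2.221, 0.0]
wrist_force: [0.6, 0.8, 0.3]
width: 1.0
gripper_force: 0.0
```

Emit:
carry_out:
  commands:
    - {"x":0,"y":0,"z":0,"yaw":0,"grip":-1}
    - {"x":0,"y":0,"z":0,"yaw":0,"grip":-1}
    - {"x":0,"y":0,"z":0,"yaw":0,"grip":-1}

```text
clock: 0.92
eef_pos: [0.5205, 0.0999, 0.2021]
eef_rot: [2.221, 2.221, 0.001]
wrist_force: [0.7, -0.8, -1.3]
width: 0.999
gripper_force: 0.0
```

```bash
python3 - <<'E'
from h import *
snap('wrist','wrist1'); snap('scene','scene1')
q=np.load('pics/wrist1.npz'); T=q['T'];K=q['K']
# principal-ray crop about expected dial
p=T[:3,:3]@[.518,.201,.1]+T[:3,3]; th=np.arctan2(np.hypot(p[0],p[1]),p[2]); a=p[:2]/np.hypot(*p[:2])*th
c=(K[[0,1],[0,1]]*a+K[[0,1],[2,2]]); x0,y0=np.maximum((c-75).astype(int),0); print(c,x0,y0)
cv2.imwrite('pics/w1.png',cv2.resize(cv2.imread('pics/wrist1.png')[y0:y0+150,x0:x0+150],(600,600),interpolation=2))
print(arm.get_obs()['eef_pos'])
E
```

```text
[251.10628337  76.33563001] 176 1
[0.52114992 0.09919953 0.20209655]
```

View pics/w1.png

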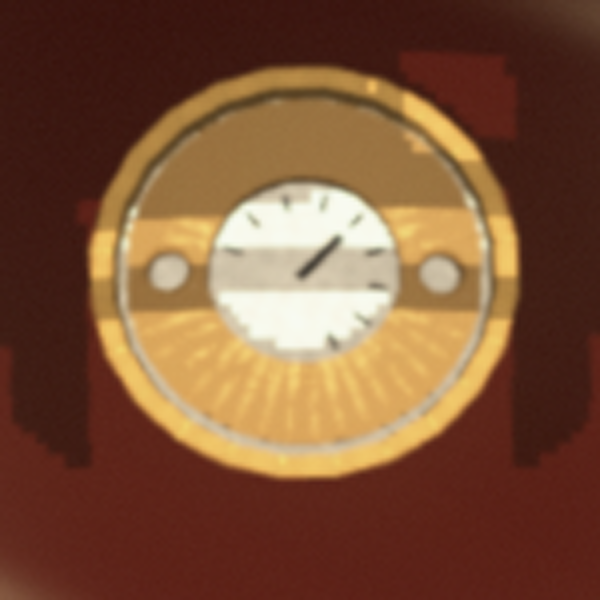

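The dial crop shows the holes at (169,272) and (440,274), with the collar spanning 90–518 horizontally and 66–478 vertically. The hole line is nearly along world x.

```bash
python3 - <<'E'
from h import *
f=lambda u,v,z:atz('wrist1',176+(u+.5)/4-.5,1+(v+.5)/4-.5,z,True)
a,b=f(169,272,.099),f(440,274,.099); print(a,b,np.linalg.norm(a-b),(a+b)/2,np.degrees(np.arctan2(*(b-a)[1::-1])))
l,r,t,d=f(90,268,.102),f(518,268,.102),f(304,66,.102),f(304,478,.102); print(l,r,t,d,(l[0]+r[0])/2,(t[1]+d[1])/2)
l,r,t,d=f(118,268,.099),f(492,268,.099),f(304,92,.099),f(304,448,.099); print((l[0]+r[0])/2,(t[1]+d[1])/2,r[0]-l[0],t[1]-d[1])
print(arm.get_obs()['eef_pos'],arm.get_obs()['eef_rot'])
# scene: crossbar detail, both camera calibrations
for z in (.102,): print(proj('scene1',[.52,.2,z]))
E
```

```text
[0.4903 0.2083 0.099 ] [0.5467 0.2077 0.099 ] 0.05640319139906885 [0.5185 0.208  0.099 ] -0.6095065766752139
[0.4741 0.2094 0.102 ] [0.5627 0.2091 0.102 ] [0.5185 0.253  0.102 ] [0.5184 0.1641 0.102 ] 0.5184 0.20855
0.5186 0.2092 0.07819999999999999 0.0776
[0.52114992 0.09919953 0.20209655] [2.22287560e+00 2.21864817e+00 1.33117352e-03]
[280.18276328 149.90753047]
```

Emit:
carry_out:
  commands:
    - {"x":-0.333,"y":0.02,"z":0,"yaw":0,"grip":-1}
    - {"x":-0.333,"y":0.02,"z":0,"yaw":0,"grip":-1}
    - {"x":-0.333,"y":0.02,"z":0,"yaw":0,"grip":-1}
    - {"x":-0.333,"y":0.02,"z":0,"yaw":0,"grip":-1}
    - {"x":-0.333,"y":0.02,"z":0,"yaw":0,"grip":-1}

```text
clock: 1.43
eef_pos: [0.5324, -0.1028, 0.202]
eef_rot: [2.223, 2.219, 0.001]
wrist_force: [1.3, -0.3, 0.6]
width: 1.001
gripper_force: 0.0
```

Emit:
carry_out:
  commands:
    - {"x":-0.333,"y":0.02,"z":0,"yaw":0,"grip":-1}
    - {"x":-0.333,"y":0.02,"z":0,"yaw":0,"grip":-1}
    - {"x":-0.333,"y":0.02,"z":0,"yaw":0,"grip":-1}
    - {"x":-0.333,"y":0.02,"z":0,"yaw":0,"grip":-1}
    - {"x":-0.333,"y":0.02,"z":0,"yaw":0,"grip":-1}

```text
clock: 1.85
eef_pos: [0.5436, -0.3032, 0.2018]
eef_rot: [2.223, 2.218, -0.0]
wrist_force: [1.3, 0.1, 0.4]
width: 1.0
gripper_force: 0.0
```

Emit:
carry_out:
  commands:
    - {"x":0,"y":0,"z":0,"yaw":0,"grip":-1}
    - {"x":0,"y":0,"z":0,"yaw":0,"grip":-1}
    - {"x":0,"y":0,"z":0,"yaw":0,"grip":-1}
    - {"x":0,"y":0,"z":0,"yaw":0,"grip":-1}

```text
clock: 2.18
eef_pos: [0.5442, -0.2982, 0.2016]
eef_rot: [-2.22, -2.222, -0.001]
wrist_force: [1.3, -0.3, 0.3]
width: 1.001
gripper_force: 0.0
```

```bash
python3 - <<'E'
from h import *
snap('wrist','wrist2'); snap('scene','scene2')
cv2.imwrite('pics/w2.png',cv2.resize(cv2.imread('pics/wrist2.png')[0:210,120:400],(800,600),interpolation=2))
print(arm.get_obs()['eef_pos'],arm.get_obs()['eef_rot'])
E
```

```text
[ 0.54435783 -0.29773338  0.20184807] [-2.21864472e+00 -2.22395371e+00 -9.37003745e-04]
```

View pics/w2.png

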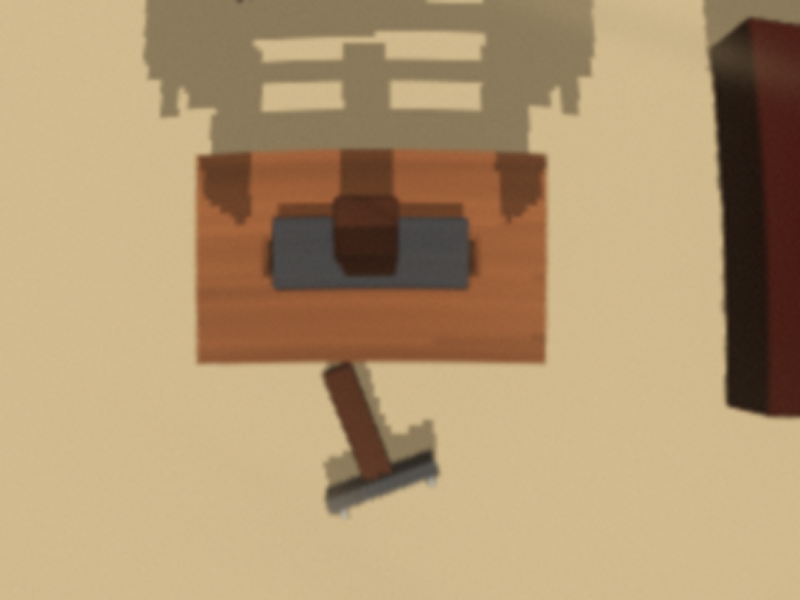

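The close view shows the block top at (197,155)–(546,360) and the crossbar at (273,218)–(468,290). The handle top is at about (334–397, 197–230), and the slot ends show at 265 and 477.

```bash
python3 - <<'E'
from h import *
f=lambda u,v,z:atz('wrist2',120+u*.35,v*.35,z,True)
B=np.array([f(197,155,.034),f(546,152,.034),f(546,361,.034),f(197,363,.034)]);print(B,B.mean(0))
C=np.array([f(273,219,.044),f(468,217,.044),f(469,289,.044),f(274,291,.044)]);print(C,C.mean(0), np.degrees(np.arctan2(*(C[1]-C[0])[1::-1])),np.degrees(np.arctan2(*(C[2]-C[3])[1::-1])))
print(f(334,197,.114),f(397,197,.114))
print(f(265,256,.034),f(477,256,.034))
E
```

```text
[[ 0.4747 -0.1614  0.034 ]
 [ 0.6041 -0.1608  0.034 ]
 [ 0.6045 -0.2403  0.034 ]
 [ 0.4742 -0.2408  0.034 ]] [ 0.539375 -0.200825  0.034   ]
[[ 0.5047 -0.189   0.044 ]
 [ 0.5739 -0.1885  0.044 ]
 [ 0.5743 -0.2147  0.044 ]
 [ 0.505  -0.2152  0.044 ]] [ 0.539475 -0.20185   0.044   ] 0.41397964209658916 0.41338228962108386
[ 0.5305 -0.1929  0.114 ] [ 0.5477 -0.193   0.114 ]
[ 0.5004 -0.2015  0.034 ] [ 0.5782 -0.2017  0.034 ]
```

Emit:
carry_out:
  commands:
    - {"x":0.267,"y":-0.014,"z":0,"yaw":0,"grip":-1}
    - {"x":0.267,"y":-0.014,"z":0,"yaw":0,"grip":-1}
    - {"x":0.267,"y":-0.014,"z":0,"yaw":0,"grip":-1}
    - {"x":0,"y":0,"z":0.2,"yaw":0,"grip":-1}
    - {"x":0,"y":0,"z":0.2,"yaw":0,"grip":-1}

```text
clock: 2.7
eef_pos: [0.5411, -0.1993, 0.1556]
eef_rot: [2.211, 2.226, 0.005]
wrist_force: [1.3, -0.9, -0.2]
width: 0.998
gripper_force: 0.0
```

Emit:
carry_out:
  commands:
    - {"x":0,"y":0,"z":0,"yaw":0,"grip":-1}
    - {"x":0,"y":0,"z":0,"yaw":0,"grip":-1}
    - {"x":0,"y":0,"z":0,"yaw":0,"grip":-1}
    - {"x":0,"y":0,"z":0,"yaw":0,"grip":-1}

```text
clock: 3.03
eef_pos: [0.5399, -0.2036, 0.1553]
eef_rot: [2.22, 2.22, 0.002]
wrist_force: [0.1, 0.4, -0.2]
width: 1.002
gripper_force: 0.0
```

Emit:
carry_out:
  commands:
    - {"x":0.012,"y":-0.004,"z":0.16,"yaw":0,"grip":-1}
    - {"x":0,"y":0,"z":0.16,"yaw":0,"grip":-1}
    - {"x":0,"y":0,"z":0.16,"yaw":0,"grip":-1}
    - {"x":0,"y":0,"z":0.16,"yaw":0,"grip":-1}
    - {"x":0,"y":0,"z":0,"yaw":0,"grip":-1}

```text
clock: 3.45
eef_pos: [0.5365, -0.2017, 0.0747]
eef_rot: [-2.22, -2.218, 0.003]
wrist_force: [-0.6, 0.6, -1.3]
width: 1.002
gripper_force: 0.0
```

Emit:
carry_out:
  commands:
    - {"x":0,"y":0,"z":0,"yaw":0,"grip":-1}
    - {"x":0,"y":0,"z":0,"yaw":0,"grip":-1}
    - {"x":0,"y":0,"z":0,"yaw":0,"grip":-1}

```text
clock: 3.7
eef_pos: [0.5397, -0.2024, 0.0788]
eef_rot: [2.22, 2.219, 0.002]
wrist_force: [-1.2, -0.0, -0.4]
width: 0.998
gripper_force: 0.0
```

Emit:
carry_out:
  commands:
    - {"x":0,"y":0,"z":0,"yaw":0,"grip":1}
    - {"x":0,"y":0,"z":0,"yaw":0,"grip":1}
    - {"x":0,"y":0,"z":0,"yaw":0,"grip":1}
    - {"x":0,"y":0,"z":0,"yaw":0,"grip":1}
    - {"x":0,"y":0,"z":0,"yaw":0,"grip":1}

```text
clock: 4.12
eef_pos: [0.5384, -0.2018, 0.0771]
eef_rot: [2.221, 2.221, 0.0]
wrist_force: [-0.1, 0.3, 0.2]
width: 0.688
gripper_force: 0.0
```

Emit:
carry_out:
  commands:
    - {"x":0,"y":0,"z":0,"yaw":0,"grip":1}
    - {"x":0,"y":0,"z":0,"yaw":0,"grip":1}
    - {"x":0,"y":0,"z":0,"yaw":0,"grip":1}
    - {"x":0,"y":0,"z":0,"yaw":0,"grip":1}
    - {"x":0,"y":0,"z":0,"yaw":0,"grip":1}

```text
clock: 4.53
eef_pos: [0.5383, -0.2018, 0.0769]
eef_rot: [-2.221, -2.221, -0.0]
wrist_force: [0.4, -0.5, -0.4]
width: 0.324
gripper_force: 0.0
```

Emit:
carry_out:
  commands:
    - {"x":0,"y":0,"z":0,"yaw":0,"grip":1}
    - {"x":0,"y":0,"z":0,"yaw":0,"grip":1}
    - {"x":0,"y":0,"z":0,"yaw":0,"grip":1}
    - {"x":0,"y":0,"z":0,"yaw":0,"grip":1}
    - {"x":0,"y":0,"z":0,"yaw":0,"grip":1}

```text
clock: 4.95
eef_pos: [0.5384, -0.2018, 0.0769]
eef_rot: [2.221, 2.221, 0.0]
wrist_force: [0.8, 0.2, -0.3]
width: 0.196
gripper_force: 30.0
```

Emit:
carry_out:
  commands:
    - {"x":0,"y":0,"z":0,"yaw":0,"grip":1}
    - {"x":0,"y":0,"z":0,"yaw":0,"grip":1}
    - {"x":0,"y":0,"z":0,"yaw":0,"grip":1}

```text
clock: 5.2
eef_pos: [0.5384, -0.2018, 0.0769]
eef_rot: [2.221, 2.221, 0.0]
wrist_force: [1.4, 0.2, -0.5]
width: 0.197
gripper_force: 30.0
```

```bash
python3 -c "
from h import *
o=arm.get_obs();print(o)"
```

```text
{'clock': 5.2, 'joints': array([ 0.55350947,  0.56155636, -0.31006862,  1.86181546,  0.23943398,
        0.75422066,  0.11270449]), 'dq': array([-0.00032267,  0.00040159, -0.00047407, -0.00042016,  0.00072637,
        0.00130931, -0.00043181]), 'joint_efforts': array([ 1.51365367e-01, -5.41449845e+01, -4.22858968e+00, -2.06029433e+01,
       -3.07592761e-02,  3.89336720e-01,  5.78183572e-04]), 'eef_pos': array([ 0.53840063, -0.20177672,  0.07691995]), 'eef_rot': array([2.22127700e+00, 2.22140992e+00, 2.92400134e-04]), 'wrist_force': array([ 1.43621333,  0.16271118, -0.46199702]), 'torque': array([-0.06675069, -0.22545905, -0.00267796]), 'gripper_force': 30.000028610229492, 'width': 0.19685110654488158}
```

Emit:
carry_out:
  commands:
    - {"x":0,"y":0,"z":-0.1,"yaw":0,"grip":1}
    - {"x":0,"y":0,"z":-0.2,"yaw":0,"grip":1}
    - {"x":0,"y":0,"z":-0.25,"yaw":0,"grip":1}
    - {"x":0,"y":0,"z":-0.25,"yaw":0,"grip":1}
    - {"x":0,"y":0,"z":-0.24,"yaw":0,"grip":1}

```text
clock: 5.62
eef_pos: [0.5376, -0.2015, 0.2035]
eef_rot: [-2.22, -2.221, 0.001]
wrist_force: [1.1, -0.3, -2.6]
width: 0.199
gripper_force: 30.0
```

Emit:
carry_out:
  commands:
    - {"x":0.1,"y":-0.016,"z":0,"yaw":0,"grip":1}
    - {"x":0.2,"y":-0.016,"z":0,"yaw":0,"grip":1}
    - {"x":0.3,"y":-0.016,"z":0,"yaw":0,"grip":1}
    - {"x":0.3,"y":-0.016,"z":0,"yaw":0,"grip":1}
    - {"x":0.3,"y":-0.016,"z":0,"yaw":0,"grip":1}

```text
clock: 6.03
eef_pos: [0.5275, -0.0564, 0.2018]
eef_rot: [-2.222, -2.22, 0.001]
wrist_force: [0.2, 0.3, -2.5]
width: 0.197
gripper_force: 30.0
```

Emit:
carry_out:
  commands:
    - {"x":0.3,"y":-0.016,"z":0,"yaw":0,"grip":1}
    - {"x":0.3,"y":-0.016,"z":0,"yaw":0,"grip":1}
    - {"x":0.3,"y":-0.016,"z":0,"yaw":0,"grip":1}
    - {"x":0.3,"y":-0.016,"z":0,"yaw":0,"grip":1}
    - {"x":0.3,"y":-0.016,"z":0,"yaw":0,"grip":1}

```text
clock: 6.45
eef_pos: [0.5177, 0.1238, 0.2017]
eef_rot: [-2.221, -2.221, 0.002]
wrist_force: [0.9, 0.7, -2.0]
width: 0.192
gripper_force: 30.0
```

Emit:
carry_out:
  commands:
    - {"x":0.3,"y":0,"z":0,"yaw":0,"grip":1}
    - {"x":0.22,"y":0,"z":0,"yaw":0,"grip":1}
    - {"x":0.1,"y":0,"z":0,"yaw":0,"grip":1}
    - {"x":0,"y":0,"z":0,"yaw":0,"grip":1}
    - {"x":0,"y":0,"z":0,"yaw":0,"grip":1}

```text
clock: 6.87
eef_pos: [0.5183, 0.1965, 0.2014]
eef_rot: [-2.22, -2.223, 0.002]
wrist_force: [-0.6, 0.1, -2.8]
width: 0.194
gripper_force: 30.0
```

Emit:
carry_out:
  commands:
    - {"x":0,"y":0,"z":0,"yaw":0,"grip":1}
    - {"x":0,"y":0,"z":0,"yaw":0,"grip":1}
    - {"x":0,"y":0,"z":0,"yaw":0,"grip":1}
    - {"x":0,"y":0,"z":0,"yaw":0,"grip":1}
    - {"x":0,"y":0,"z":0,"yaw":0,"grip":1}

```text
clock: 7.28
eef_pos: [0.5192, 0.1957, 0.2018]
eef_rot: [2.223, 2.22, -0.0]
wrist_force: [0.2, 0.6, -2.8]
width: 0.191
gripper_force: 30.0
```

Emit:
carry_out:
  commands:
    - {"x":0.105,"y":-0.004,"z":0.07,"yaw":0.003,"grip":1}
    - {"x":0,"y":0,"z":0.14,"yaw":0,"grip":1}
    - {"x":0,"y":0,"z":0.13,"yaw":0,"grip":1}
    - {"x":0,"y":0,"z":0,"yaw":0,"grip":1}
    - {"x":0,"y":0,"z":0,"yaw":0,"grip":1}

```text
clock: 7.7
eef_pos: [0.5179, 0.2086, 0.1603]
eef_rot: [-2.231, -2.21, 0.003]
wrist_force: [0.2, -0.4, -1.8]
width: 0.192
gripper_force: 30.0
```

Emit:
carry_out:
  commands:
    - {"x":0,"y":0,"z":0,"yaw":0,"grip":1}
    - {"x":0,"y":0,"z":0,"yaw":0,"grip":1}
    - {"x":0,"y":0,"z":0,"yaw":0,"grip":1}
    - {"x":0,"y":0,"z":0,"yaw":0,"grip":1}
    - {"x":0,"y":0,"z":0,"yaw":0,"grip":1}

```text
clock: 8.12
eef_pos: [0.5189, 0.2092, 0.1615]
eef_rot: [2.232, 2.21, 0.001]
wrist_force: [0.0, 0.0, -2.0]
width: 0.194
gripper_force: 30.0
```

```bash
python3 - <<'E'
from h import *
snap('wrist','wrist3'); snap('side','side3');snap('scene','scene3')
c=proj('side3',[.5185,.2085,.11]).astype(int);print(c)
a=cv2.imread('pics/side3.png')[c[1]-50:c[1]+50,c[0]-65:c[0]+65]; b=cv2.imread('pics/wrist3.png')[100:290,130:380]
cv2.imwrite('pics/c3.png',np.vstack([cv2.resize(a,(390,300),interpolation=2),cv2.resize(b,(390,300),interpolation=2)]))
o=arm.get_obs();print(o['eef_pos'],o['eef_rot'],o['wrist_force'],o['torque'])
E
```

```text
[217 151]
[0.51866987 0.20917468 0.16111364] [2.23184570e+00 2.21077739e+00 3.85386022e-04] [-0.02791683 -0.08533576 -1.88949988] [-0.01506224  0.02681361 -0.00188294]
```

View pics/c3.png

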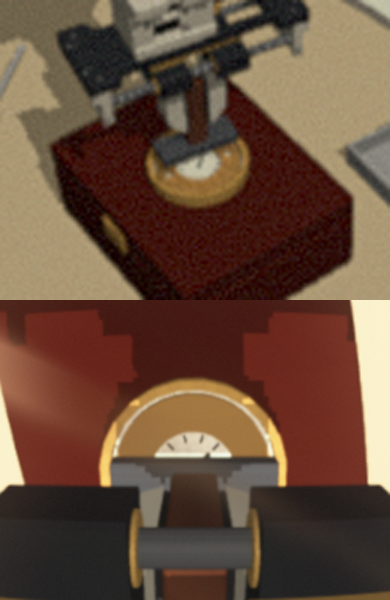

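The spanner hovers over the dial. The bar (110–280) is centred on the collar (100–287) in the wrist view. Lowering gently.

Emit:
carry_out:
  commands:
    - {"x":-0.004,"y":0,"z":0.02,"yaw":0,"grip":1}
    - {"x":0,"y":0,"z":0.02,"yaw":0,"grip":1}
    - {"x":0,"y":0,"z":0.02,"yaw":0,"grip":1}
    - {"x":0,"y":0,"z":0,"yaw":0,"grip":1}
    - {"x":0,"y":0,"z":0,"yaw":0,"grip":1}

```text
clock: 8.68
eef_pos: [0.5183, 0.2086, 0.1534]
eef_rot: [-2.232, -2.211, 0.001]
wrist_force: [-0.8, -0.3, -2.3]
width: 0.193
gripper_force: 30.0
```

Emit:
carry_out:
  commands:
    - {"x":0,"y":0,"z":0.01,"yaw":0,"grip":1}
    - {"x":0,"y":0,"z":0,"yaw":0,"grip":1}
    - {"x":0,"y":0,"z":0.005,"yaw":0,"grip":1}
    - {"x":0,"y":0,"z":0,"yaw":0,"grip":1}
    - {"x":0,"y":0,"z":0,"yaw":0,"grip":1}

```text
clock: 9.1
eef_pos: [0.5186, 0.2087, 0.152]
eef_rot: [-2.232, -2.211, -0.0]
wrist_force: [-0.1, -0.0, -1.9]
width: 0.195
gripper_force: 30.0
```

```bash
cat > s.py <<'E'
from h import *
o=arm.get_obs();print(o['clock'],o['eef_pos'],o['eef_rot'].round(4),o['wrist_force'].round(2),o['torque'].round(3),'j7',o['joints'][6].round(3),o['width'])
E
python3 s.py
```

```text
9.1 [0.51860302 0.20873508 0.15196216] [-2.2319e+00 -2.2110e+00 -1.0000e-04] [-0.12 -0.05 -1.91] [0.    0.003 0.034] j7 -0.669 0.19534168551697828
```

Emit:
carry_out:
  commands:
    - {"x":0,"y":0,"z":0.008,"yaw":0,"grip":1}
    - {"x":0,"y":0,"z":0,"yaw":0,"grip":1}
    - {"x":0,"y":0,"z":0.008,"yaw":0,"grip":1}
    - {"x":0,"y":0,"z":0,"yaw":0,"grip":1}
    - {"x":0,"y":0,"z":0,"yaw":0,"grip":1}

```text
clock: 9.52
eef_pos: [0.5185, 0.2087, 0.1499]
eef_rot: [-2.232, -2.211, 0.0]
wrist_force: [-0.0, 0.3, -3.8]
width: 0.198
gripper_force: 30.0
```

```bash
python3 s.py
```

```text
9.5167 [0.51853204 0.2086839  0.14993342] [-2.2318e+00 -2.2109e+00  2.0000e-04] [-0.04  0.33 -3.75] [-0.025  0.012 -0.051] j7 -0.671 0.1981026135206363
```

Emit:
carry_out:
  commands:
    - {"x":0,"y":0,"z":0.008,"yaw":0,"grip":1}
    - {"x":0,"y":0,"z":0,"yaw":0,"grip":1}
    - {"x":0,"y":0,"z":0,"yaw":0,"grip":1}

```text
clock: 9.77
eef_pos: [0.5185, 0.2087, 0.149]
eef_rot: [-2.232, -2.211, 0.0]
wrist_force: [0.4, -0.5, -2.0]
width: 0.194
gripper_force: 30.0
```

Emit:
carry_out:
  commands:
    - {"x":0,"y":0,"z":0.008,"yaw":0,"grip":1}
    - {"x":0,"y":0,"z":0,"yaw":0,"grip":1}
    - {"x":0,"y":0,"z":0,"yaw":0,"grip":1}

```text
clock: 10.02
eef_pos: [0.5185, 0.2087, 0.148]
eef_rot: [-2.232, -2.211, 0.0]
wrist_force: [-0.2, 0.3, -2.4]
width: 0.196
gripper_force: 30.0
```

```bash
python3 s.py
```

```text
10.0167 [0.51854113 0.20869157 0.14802211] [-2.2318e+00 -2.2109e+00  1.0000e-04] [-0.21  0.35 -2.39] [-0.012  0.008 -0.029] j7 -0.672 0.19642660592789216
```

Emit:
carry_out:
  commands:
    - {"x":0,"y":0,"z":0.008,"yaw":0,"grip":1}
    - {"x":0,"y":0,"z":0,"yaw":0,"grip":1}
    - {"x":0,"y":0,"z":0.006,"yaw":0,"grip":1}
    - {"x":0,"y":0,"z":0,"yaw":0,"grip":1}

```text
clock: 10.35
eef_pos: [0.5186, 0.2087, 0.1463]
eef_rot: [-2.232, -2.211, 0.0]
wrist_force: [-0.1, 0.1, -1.7]
width: 0.196
gripper_force: 30.0
```

Emit:
carry_out:
  commands:
    - {"x":0,"y":0,"z":0,"yaw":0.01,"grip":1}
    - {"x":0,"y":0,"z":0,"yaw":0.01,"grip":1}
    - {"x":0,"y":0,"z":0,"yaw":0.01,"grip":1}
    - {"x":0,"y":0,"z":0,"yaw":0,"grip":1}

```text
clock: 10.68
eef_pos: [0.5184, 0.2081, 0.1463]
eef_rot: [2.334, 2.102, -0.002]
wrist_force: [0.5, -1.8, -1.9]
width: 0.197
gripper_force: 30.0
```

```bash
python3 s.py
```

```text
10.6833 [0.51839248 0.20806094 0.1462536 ] [ 2.3343e+00  2.1019e+00 -1.7000e-03] [ 0.52 -1.79 -1.88] [-0.423  0.111  0.048] j7 -0.758 0.19655887716942275
```

Emit:
carry_out:
  commands:
    - {"x":0,"y":0,"z":0,"yaw":0.012,"grip":1}
    - {"x":0,"y":0,"z":0,"yaw":0.012,"grip":1}
    - {"x":0,"y":0,"z":0,"yaw":0,"grip":1}
    - {"x":0,"y":0,"z":0,"yaw":0,"grip":1}

```text
clock: 11.02
eef_pos: [0.5184, 0.2081, 0.1463]
eef_rot: [2.409, 2.016, -0.002]
wrist_force: [-0.7, -1.5, -1.3]
width: 0.192
gripper_force: 30.0
```

```bash
python3 s.py
```

```text
11.0167 [0.51836418 0.20813535 0.14627475] [ 2.4093e+00  2.0155e+00 -1.6000e-03] [-0.71 -1.49 -1.34] [-0.536  0.149  0.026] j7 -0.823 0.19245191291847133
```

Emit:
carry_out:
  commands:
    - {"x":0,"y":0,"z":0,"yaw":0.012,"grip":1}
    - {"x":0,"y":0,"z":0,"yaw":0.012,"grip":1}
    - {"x":0,"y":0,"z":0,"yaw":0.012,"grip":1}

```text
clock: 11.27
eef_pos: [0.5183, 0.2081, 0.1462]
eef_rot: [2.521, 1.874, -0.002]
wrist_force: [-0.6, -1.5, -2.8]
width: 0.198
gripper_force: 30.0
```

```bash
echo "print(o['joint_efforts'].round(3))" >> s.py; python3 s.py
```

```text
11.2667 [0.51831059 0.20809597 0.1462332 ] [ 2.5210e+00  1.8741e+00 -1.8000e-03] [-0.58 -1.46 -2.81] [-0.663  0.298  0.164] j7 -0.925 0.19762485325759974
[ -0.424 -50.152  -6.434 -25.433  -0.502  -0.879   0.351]
```

Emit:
carry_out:
  commands:
    - {"x":-0.003,"y":0,"z":0,"yaw":0.012,"grip":1}
    - {"x":0,"y":0,"z":0,"yaw":0.012,"grip":1}
    - {"x":0,"y":0,"z":0,"yaw":0.012,"grip":1}
    - {"x":0,"y":0,"z":0,"yaw":0.012,"grip":1}

```text
clock: 11.6
eef_pos: [0.5182, 0.2081, 0.1462]
eef_rot: [2.655, 1.679, -0.001]
wrist_force: [-1.2, -1.7, -1.7]
width: 0.196
gripper_force: 30.0
```

```bash
python3 s.py
```

```text
11.6 [0.51818679 0.20808704 0.14623936] [ 2.6550e+00  1.6792e+00 -1.3000e-03] [-1.21 -1.71 -1.71] [-0.472  0.252  0.149] j7 -1.059 0.19642320002302563
[ -0.178 -50.441  -5.682 -25.383  -0.39   -0.721   0.347]
```

Emit:
carry_out:
  commands:
    - {"x":0,"y":0,"z":0,"yaw":0.008,"grip":1}
    - {"x":0,"y":0,"z":0,"yaw":0.008,"grip":1}
    - {"x":0,"y":0,"z":0,"yaw":0.008,"grip":1}

```text
clock: 11.85
eef_pos: [0.5182, 0.2081, 0.1463]
eef_rot: [2.717, 1.577, -0.001]
wrist_force: [-0.7, -2.8, -2.3]
width: 0.197
gripper_force: 30.0
```

```bash
cat > s.py <<'E'
from h import *
o=arm.get_obs();r=o['eef_rot'];r=-r if r[0]<0 else r
print(o['clock'],o['eef_pos'].round(4),'yaw',np.degrees(2*np.arctan2(r[1],r[0])).round(2)-90,o['wrist_force'].round(2),o['torque'].round(3),'j7',o['joints'][6].round(3),o['joint_efforts'][6].round(3))
E
python3 s.py
```

```text
11.85 [0.5182 0.2081 0.1463] yaw -29.75 [-0.67 -2.81 -2.27] [-0.535  0.402  0.198] j7 -1.127 0.188
```

Emit:
carry_out:
  commands:
    - {"x":0,"y":0,"z":0,"yaw":0.006,"grip":1}
    - {"x":0,"y":0,"z":0,"yaw":0.006,"grip":1}
    - {"x":0,"y":0,"z":0,"yaw":0.006,"grip":1}

```text
clock: 12.1
eef_pos: [0.5182, 0.2081, 0.1463]
eef_rot: [2.761, 1.499, -0.001]
wrist_force: [-1.4, -2.5, -1.6]
width: 0.198
gripper_force: 30.0
```

```bash
python3 s.py
```

```text
12.1 [0.5182 0.2081 0.1463] yaw -33.02 [-1.38 -2.52 -1.62] [-0.721  0.539  0.202] j7 -1.178 0.087
```

Emit:
carry_out:
  commands:
    - {"x":0,"y":0,"z":0,"yaw":0.006,"grip":1}
    - {"x":0,"y":0,"z":0,"yaw":0.006,"grip":1}

```text
clock: 12.27
eef_pos: [0.5182, 0.2081, 0.1462]
eef_rot: [2.789, 1.446, -0.001]
wrist_force: [-2.0, -2.3, -2.3]
width: 0.193
gripper_force: 30.0
```

```bash
python3 s.py
```

```text
12.2667 [0.5182 0.2081 0.1462] yaw -35.2 [-1.97 -2.31 -2.27] [-0.737  0.645  0.161] j7 -1.212 0.087
```

Emit:
carry_out:
  commands:
    - {"x":-0.002,"y":0,"z":0,"yaw":0.006,"grip":1}
    - {"x":0,"y":0,"z":0,"yaw":0.006,"grip":1}
    - {"x":0,"y":0,"z":0,"yaw":0.006,"grip":1}

```text
clock: 12.52
eef_pos: [0.5181, 0.2081, 0.1463]
eef_rot: [-2.829, -1.366, 0.001]
wrist_force: [-2.2, -2.9, -2.2]
width: 0.193
gripper_force: 30.0
```

```bash
python3 s.py
```

```text
12.5167 [0.5181 0.2081 0.1463] yaw -38.44 [-2.19 -2.89 -2.25] [-0.703  0.632  0.166] j7 -1.263 0.085
```

Emit:
carry_out:
  commands:
    - {"x":0,"y":0,"z":0,"yaw":0.006,"grip":1}
    - {"x":0,"y":0,"z":0,"yaw":0.006,"grip":1}

```text
clock: 12.68
eef_pos: [0.5181, 0.2081, 0.1463]
eef_rot: [-2.854, -1.313, 0.001]
wrist_force: [-2.9, -1.9, -2.2]
width: 0.192
gripper_force: 30.0
```

```bash
python3 s.py
```

```text
12.6833 [0.5181 0.2081 0.1463] yaw -40.6 [-2.93 -1.95 -2.22] [-0.704  0.672  0.218] j7 -1.296 0.084
```

Emit:
carry_out:
  commands:
    - {"x":-0.004,"y":0,"z":0,"yaw":0.006,"grip":1}
    - {"x":0,"y":0,"z":0,"yaw":0.006,"grip":1}

```text
clock: 12.85
eef_pos: [0.518, 0.2081, 0.1463]
eef_rot: [-2.878, -1.259, -0.001]
wrist_force: [-1.6, -2.4, -3.5]
width: 0.192
gripper_force: 30.0
```

```bash
python3 s.py
```

```text
12.85 [0.518  0.2081 0.1463] yaw -42.75 [-1.55 -2.39 -3.46] [-0.394  0.508  0.235] j7 -1.33 0.088
```

Emit:
carry_out:
  commands:
    - {"x":0,"y":0,"z":0,"yaw":0.006,"grip":1}
    - {"x":0,"y":0,"z":0,"yaw":0.006,"grip":1}

```text
clock: 13.02
eef_pos: [0.518, 0.2081, 0.1463]
eef_rot: [-2.901, -1.204, -0.0]
wrist_force: [-0.8, -1.0, -4.1]
width: 0.194
gripper_force: 30.0
```

```bash
python3 s.py
```

```text
13.0167 [0.518  0.2081 0.1463] yaw -44.91 [-0.83 -0.96 -4.05] [-0.292  0.504  0.147] j7 -1.364 0.084
```

Emit:
carry_out:
  commands:
    - {"x":0,"y":0,"z":0,"yaw":0.006,"grip":1}
    - {"x":0,"y":0,"z":0,"yaw":0.006,"grip":1}

```text
clock: 13.18
eef_pos: [0.518, 0.2081, 0.1464]
eef_rot: [-2.923, -1.149, -0.0]
wrist_force: [-2.5, -0.1, -4.7]
width: 0.192
gripper_force: 30.0
```

```bash
python3 s.py
```

```text
13.1833 [0.518  0.2081 0.1464] yaw -47.08 [-2.49 -0.12 -4.75] [-0.244  0.421  0.26 ] j7 -1.397 0.035
```

Emit:
carry_out:
  commands:
    - {"x":0,"y":0,"z":0,"yaw":0.006,"grip":1}
    - {"x":0,"y":0,"z":0,"yaw":0.006,"grip":1}

```text
clock: 13.35
eef_pos: [0.518, 0.2081, 0.1464]
eef_rot: [2.944, 1.096, 0.0]
wrist_force: [-1.8, -0.9, -4.0]
width: 0.194
gripper_force: 30.3
```

```bash
python3 s.py
```

```text
13.35 [0.518  0.2081 0.1464] yaw -49.15 [-1.76 -0.87 -3.98] [-0.28   0.468  0.75 ] j7 -1.43 -0.563
```

Emit:
carry_out:
  commands:
    - {"x":0,"y":0,"z":0,"yaw":0,"grip":1}
    - {"x":0,"y":0,"z":0,"yaw":0,"grip":1}

```text
clock: 13.52
eef_pos: [0.518, 0.2081, 0.1464]
eef_rot: [2.943, 1.098, 0.0]
wrist_force: [-2.5, -0.9, -5.5]
width: 0.196
gripper_force: 30.2
```

```bash
python3 s.py
```

```text
13.5167 [0.518  0.2081 0.1464] yaw -49.08 [-2.5  -0.86 -5.46] [-0.24   0.45   0.726] j7 -1.429 -0.787
```

Emit:
carry_out:
  commands:
    - {"x":0,"y":0,"z":0,"yaw":-0.006,"grip":1}
    - {"x":0,"y":0,"z":0,"yaw":-0.005,"grip":1}
    - {"x":0,"y":0,"z":0,"yaw":0,"grip":1}

```text
clock: 13.77
eef_pos: [0.518, 0.208, 0.1464]
eef_rot: [-2.924, -1.148, -0.0]
wrist_force: [-1.5, 0.3, -4.7]
width: 0.197
gripper_force: 30.0
```

```bash
python3 s.py
```

```text
13.7667 [0.518  0.208  0.1464] yaw -47.13 [-1.45  0.31 -4.68] [0.059 0.587 0.108] j7 -1.398 0.073
```

Emit:
carry_out:
  commands:
    - {"x":0,"y":0,"z":0,"yaw":-0.004,"grip":1}
    - {"x":0,"y":0,"z":-0.012,"yaw":0,"grip":1}
    - {"x":0,"y":0,"z":-0.012,"yaw":0,"grip":1}
    - {"x":0,"y":0,"z":-0.012,"yaw":0,"grip":1}
    - {"x":0,"y":0,"z":-0.012,"yaw":0,"grip":1}

```text
clock: 14.18
eef_pos: [0.519, 0.208, 0.1529]
eef_rot: [-2.918, -1.165, -0.003]
wrist_force: [0.2, 0.7, -2.5]
width: 0.193
gripper_force: 30.0
```

```bash
python3 s.py
```

```text
14.1833 [0.519  0.208  0.1529] yaw -46.47 [ 0.2   0.66 -2.5 ] [-0.017  0.057 -0.039] j7 -1.384 -0.013
```

Emit:
carry_out:
  commands:
    - {"x":0,"y":0,"z":-0.03,"yaw":0,"grip":1}
    - {"x":0,"y":0,"z":-0.06,"yaw":0,"grip":1}
    - {"x":0,"y":0,"z":-0.12,"yaw":0,"grip":1}
    - {"x":0,"y":0,"z":-0.2,"yaw":0,"grip":1}
    - {"x":0,"y":0,"z":0,"yaw":0,"grip":1}

```text
clock: 14.6
eef_pos: [0.5208, 0.2093, 0.2062]
eef_rot: [-2.917, -1.166, -0.012]
wrist_force: [1.6, 0.5, -1.3]
width: 0.192
gripper_force: 30.0
```

```bash
python3 s.py
```

```text
14.6 [0.5208 0.2093 0.2062] yaw -46.44 [ 1.58  0.5  -1.34] [ 0.072 -0.087 -0.016] j7 -1.36 0.136
```

Emit:
carry_out:
  commands:
    - {"x":0,"y":0,"z":0,"yaw":-0.037,"grip":1}
    - {"x":0,"y":0,"z":0,"yaw":-0.037,"grip":1}
    - {"x":0,"y":0,"z":0,"yaw":-0.037,"grip":1}
    - {"x":0,"y":0,"z":0,"yaw":-0.037,"grip":1}
    - {"x":0,"y":0,"z":0,"yaw":-0.037,"grip":1}

```text
clock: 15.02
eef_pos: [0.5181, 0.2078, 0.2015]
eef_rot: [2.455, 1.96, 0.001]
wrist_force: [-0.5, -0.8, -2.8]
width: 0.193
gripper_force: 30.0
```

Emit:
carry_out:
  commands:
    - {"x":0,"y":0,"z":0,"yaw":-0.037,"grip":1}
    - {"x":0,"y":0,"z":0,"yaw":-0.036,"grip":1}
    - {"x":0,"y":0,"z":0,"yaw":0,"grip":1}
    - {"x":0,"y":0,"z":0,"yaw":0,"grip":1}
    - {"x":0,"y":0,"z":0,"yaw":0,"grip":1}

```text
clock: 15.43
eef_pos: [0.5181, 0.2077, 0.2014]
eef_rot: [2.225, 2.218, 0.0]
wrist_force: [0.0, -0.1, -3.1]
width: 0.195
gripper_force: 30.0
```

```bash
python3 s.py
```

```text
15.4333 [0.5181 0.2077 0.2014] yaw -0.20000000000000284 [ 0.   -0.09 -3.08] [0.034 0.015 0.024] j7 -0.615 0.02
```

Emit:
carry_out:
  commands:
    - {"x":-0.3,"y":0.017,"z":0,"yaw":0,"grip":1}
    - {"x":-0.3,"y":0.017,"z":0,"yaw":0,"grip":1}
    - {"x":-0.3,"y":0.017,"z":0,"yaw":0,"grip":1}
    - {"x":0,"y":0,"z":0,"yaw":0,"grip":1}
    - {"x":0,"y":0,"z":0,"yaw":0,"grip":1}

```text
clock: 15.85
eef_pos: [0.5246, 0.0964, 0.2013]
eef_rot: [2.23, 2.212, -0.001]
wrist_force: [-0.6, 0.4, -2.3]
width: 0.194
gripper_force: 30.0
```

```bash
python3 s.py; python3 -c "
from h import *
snap('wrist','wrist4'); a=cv2.imread('pics/wrist4.png')
cv2.imwrite('pics/w4.png',cv2.resize(a[0:240,100:400],(750,600),interpolation=2))"
```

```text
15.85 [0.5246 0.0964 0.2013] yaw -0.45999999999999375 [-0.6   0.4  -2.29] [ 0.061  0.039 -0.005] j7 -0.398 0.193
```

View pics/w4.png

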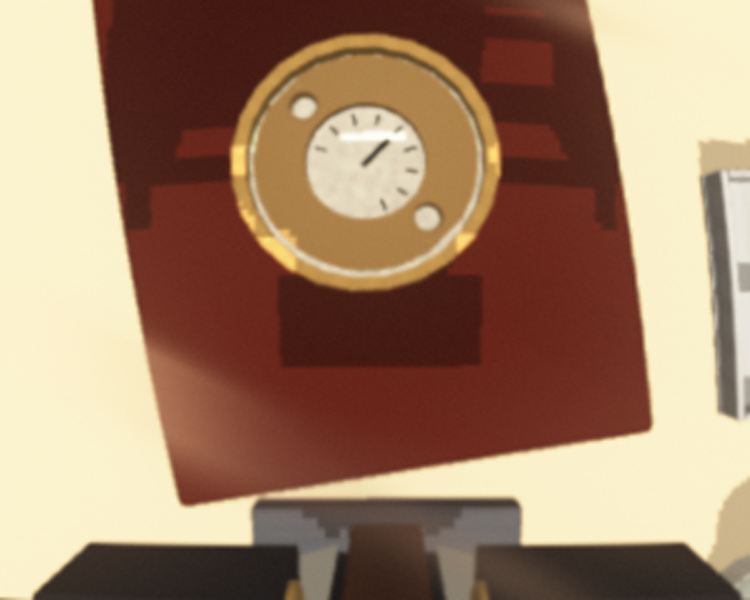

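The ring's holes now lie at (304,106) and (427,217), so it has turned about 42–45° clockwise and stopped hard. The crossbar is square in the grip. Heading back to the stand.

Emit:
carry_out:
  commands:
    - {"x":-0.2,"y":0.013,"z":0,"yaw":0,"grip":1}
    - {"x":-0.3,"y":0.013,"z":0,"yaw":0,"grip":1}
    - {"x":-0.3,"y":0.013,"z":0,"yaw":0,"grip":1}
    - {"x":-0.3,"y":0.013,"z":0,"yaw":0,"grip":1}
    - {"x":-0.3,"y":0.013,"z":0,"yaw":0,"grip":1}

```text
clock: 16.32
eef_pos: [0.5324, -0.0675, 0.2017]
eef_rot: [2.219, 2.224, 0.002]
wrist_force: [0.9, -0.1, -1.9]
width: 0.194
gripper_force: 30.0
```

Emit:
carry_out:
  commands:
    - {"x":-0.3,"y":0.013,"z":0,"yaw":0,"grip":1}
    - {"x":-0.3,"y":0.013,"z":0,"yaw":0,"grip":1}
    - {"x":-0.3,"y":0.013,"z":0,"yaw":0,"grip":1}
    - {"x":-0.15,"y":0.013,"z":0,"yaw":0,"grip":1}
    - {"x":-0.06,"y":0,"z":0,"yaw":0,"grip":1}

```text
clock: 16.73
eef_pos: [0.5386, -0.2046, 0.2013]
eef_rot: [2.226, 2.215, -0.001]
wrist_force: [0.9, -0.0, -1.6]
width: 0.193
gripper_force: 30.0
```

Emit:
carry_out:
  commands:
    - {"x":0,"y":0,"z":0.15,"yaw":0,"grip":1}
    - {"x":0,"y":0,"z":0.2,"yaw":0,"grip":1}
    - {"x":0,"y":0,"z":0.2,"yaw":0,"grip":1}
    - {"x":0,"y":0,"z":0.15,"yaw":0,"grip":1}
    - {"x":0,"y":0,"z":0,"yaw":0,"grip":1}

```text
clock: 17.15
eef_pos: [0.5361, -0.1976, 0.1135]
eef_rot: [-2.213, -2.219, 0.002]
wrist_force: [-1.2, 0.3, -2.7]
width: 0.192
gripper_force: 30.0
```

Emit:
carry_out:
  commands:
    - {"x":0,"y":0,"z":0,"yaw":0,"grip":1}
    - {"x":0,"y":0,"z":0,"yaw":0,"grip":1}
    - {"x":0,"y":0,"z":0,"yaw":0,"grip":1}
    - {"x":0,"y":0,"z":0,"yaw":0,"grip":1}
    - {"x":0,"y":0,"z":0,"yaw":0,"grip":1}

```text
clock: 17.57
eef_pos: [0.5391, -0.2016, 0.1186]
eef_rot: [2.22, 2.22, 0.001]
wrist_force: [0.1, 0.1, -2.6]
width: 0.195
gripper_force: 30.0
```

```bash
python3 s.py
```

```text
17.5667 [ 0.5391 -0.2016  0.1186] yaw -0.010000000000005116 [ 0.13  0.13 -2.6 ] [0.016 0.01  0.008] j7 0.148 -0.002
```

Emit:
carry_out:
  commands:
    - {"x":0,"y":0,"z":0.08,"yaw":0,"grip":1}
    - {"x":0,"y":0,"z":0.08,"yaw":0,"grip":1}
    - {"x":0,"y":0,"z":0.07,"yaw":0,"grip":1}
    - {"x":0,"y":0,"z":0,"yaw":0,"grip":1}
    - {"x":0,"y":0,"z":0,"yaw":0,"grip":1}

```text
clock: 17.98
eef_pos: [0.5372, -0.201, 0.0884]
eef_rot: [-2.22, -2.22, 0.002]
wrist_force: [0.1, -0.8, -1.6]
width: 0.195
gripper_force: 30.0
```

Emit:
carry_out:
  commands:
    - {"x":0,"y":0,"z":0,"yaw":0,"grip":1}
    - {"x":0,"y":0,"z":0,"yaw":0,"grip":1}
    - {"x":0,"y":0,"z":0.015,"yaw":0,"grip":1}
    - {"x":0,"y":0,"z":0.015,"yaw":0,"grip":1}
    - {"x":0,"y":0,"z":0.01,"yaw":0,"grip":1}

```text
clock: 18.4
eef_pos: [0.5383, -0.2015, 0.085]
eef_rot: [2.221, 2.221, 0.0]
wrist_force: [-0.5, -0.5, -2.6]
width: 0.192
gripper_force: 30.0
```

```bash
python3 s.py
```

```text
18.4 [ 0.5383 -0.2015  0.085 ] yaw 0.0 [-0.52 -0.45 -2.58] [-0.037 -0.005 -0.006] j7 0.132 0.006
```

Emit:
carry_out:
  commands:
    - {"x":0,"y":0,"z":0.015,"yaw":0,"grip":1}
    - {"x":0,"y":0,"z":0.015,"yaw":0,"grip":1}
    - {"x":0,"y":0,"z":0.012,"yaw":0,"grip":1}
    - {"x":0,"y":0,"z":0.01,"yaw":0,"grip":1}
    - {"x":0,"y":0,"z":0,"yaw":0,"grip":1}

```text
clock: 18.82
eef_pos: [0.538, -0.2013, 0.0784]
eef_rot: [-2.221, -2.221, 0.0]
wrist_force: [-0.8, 0.6, -1.6]
width: 0.193
gripper_force: 30.0
```

```bash
python3 s.py
```

```text
18.8167 [ 0.538  -0.2013  0.0784] yaw 0.010000000000005116 [-0.85  0.61 -1.59] [ 0.052 -0.008 -0.008] j7 0.129 -0.009
```

Emit:
carry_out:
  commands:
    - {"x":0,"y":0,"z":0.008,"yaw":0,"grip":1}
    - {"x":0,"y":0,"z":0.005,"yaw":0,"grip":1}
    - {"x":0,"y":0,"z":0,"yaw":0,"grip":1}

```text
clock: 19.07
eef_pos: [0.5382, -0.2014, 0.0771]
eef_rot: [-2.221, -2.221, 0.0]
wrist_force: [-0.1, -0.3, -2.1]
width: 0.196
gripper_force: 30.0
```

```bash
python3 s.py
```

```text
19.0667 [ 0.5382 -0.2014  0.0771] yaw 0.0 [-0.15 -0.25 -2.15] [-0.006 -0.031  0.049] j7 0.128 -0.004
```

Emit:
carry_out:
  commands:
    - {"x":0,"y":0,"z":0.004,"yaw":0,"grip":1}
    - {"x":0,"y":0,"z":0,"yaw":0,"grip":1}
    - {"x":0,"y":0,"z":0,"yaw":0,"grip":1}

```text
clock: 19.32
eef_pos: [0.5382, -0.2014, 0.077]
eef_rot: [2.221, 2.221, 0.0]
wrist_force: [-2.1, 0.5, 1.2]
width: 0.193
gripper_force: 30.0
```

```bash
python3 s.py
```

```text
19.3167 [ 0.5382 -0.2014  0.077 ] yaw 0.0 [-2.1   0.49  1.23] [ 0.156  0.238 -0.034] j7 0.128 -0.008
```

The bar now rests on the block: Fz went from −2 to +1.2 at z = 0.077, as at the grasp. Letting go.

Emit:
carry_out:
  commands:
    - {"x":0,"y":0,"z":0,"yaw":0,"grip":-1}
    - {"x":0,"y":0,"z":0,"yaw":0,"grip":-1}
    - {"x":0,"y":0,"z":0,"yaw":0,"grip":-1}
    - {"x":0,"y":0,"z":0,"yaw":0,"grip":-1}
    - {"x":0,"y":0,"z":0,"yaw":0,"grip":-1}

```text
clock: 19.73
eef_pos: [0.5384, -0.2014, 0.0768]
eef_rot: [2.221, 2.221, 0.0]
wrist_force: [-0.2, -0.1, 0.6]
width: 0.507
gripper_force: 0.0
```

Emit:
carry_out:
  commands:
    - {"x":0,"y":0,"z":0,"yaw":0,"grip":-1}
    - {"x":0,"y":0,"z":0,"yaw":0,"grip":-1}
    - {"x":0,"y":0,"z":0,"yaw":0,"grip":-1}
    - {"x":0,"y":0,"z":0,"yaw":0,"grip":-1}
    - {"x":0,"y":0,"z":0,"yaw":0,"grip":-1}

```text
clock: 20.15
eef_pos: [0.5382, -0.2014, 0.0767]
eef_rot: [2.221, 2.221, 0.0]
wrist_force: [-0.8, -0.4, -0.5]
width: 0.872
gripper_force: 0.0
```

Emit:
carry_out:
  commands:
    - {"x":0,"y":0,"z":-0.1,"yaw":0,"grip":-1}
    - {"x":0,"y":0,"z":-0.2,"yaw":0,"grip":-1}
    - {"x":0,"y":0,"z":-0.25,"yaw":0,"grip":-1}
    - {"x":0,"y":0,"z":-0.25,"yaw":0,"grip":-1}
    - {"x":0,"y":0,"z":-0.25,"yaw":0,"grip":-1}

```text
clock: 20.57
eef_pos: [0.5381, -0.2011, 0.2048]
eef_rot: [2.221, 2.222, 0.0]
wrist_force: [0.1, -0.8, -0.2]
width: 0.998
gripper_force: 0.0
```

Emit:
carry_out:
  commands:
    - {"x":-0.25,"y":0,"z":0,"yaw":0,"grip":-1}
    - {"x":-0.25,"y":0,"z":0,"yaw":0,"grip":-1}
    - {"x":-0.25,"y":0,"z":0,"yaw":0,"grip":-1}
    - {"x":0,"y":0,"z":0,"yaw":0,"grip":-1}
    - {"x":0,"y":0,"z":0,"yaw":0,"grip":-1}

```text
clock: 20.98
eef_pos: [0.5374, -0.2941, 0.2034]
eef_rot: [2.226, 2.216, -0.001]
wrist_force: [0.8, -0.2, 0.0]
width: 0.999
gripper_force: 0.0
```

```bash
python3 s.py; python3 -c "
from h import *
snap('wrist','wrist5'); a=cv2.imread('pics/wrist5.png')
snap('side','side5'); b=cv2.imread('pics/side5.png')
cv2.imwrite('pics/c5.png',np.hstack([cv2.resize(a[0:210,120:400],(400,300),interpolation=2),cv2.resize(b[215:335,240:400],(400,300),interpolation=2)]))"
```

```text
20.9833 [ 0.5374 -0.2941  0.2034] yaw -0.2600000000000051 [ 0.75 -0.23  0.03] [ 0.093 -0.017  0.012] j7 0.332 0.125
```

View pics/c5.png

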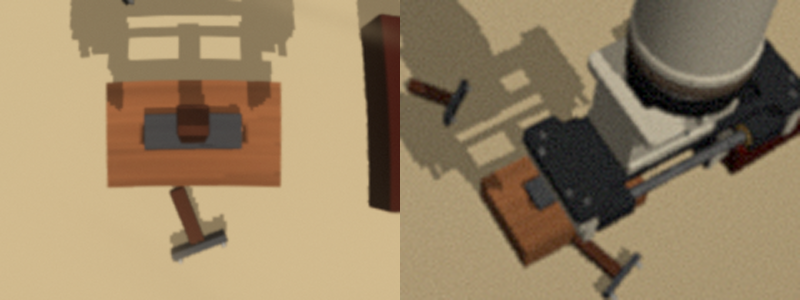

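The spanner stands upright in its slot, with its bar at (144–241, 114–150) flat on the block, just as it was at the start. Nothing else has moved.

```bash
python3 -c "
from bench import arm
print(arm.finish_job())"
```

```text
the job is handed in; nothing more can be done
None
```

The ring is turned clockwise to its hard stop (turning moment rose from about 0.2 to 0.75 N m), the spanner is back upright in its stand and released, and the job was handed in at about 21 s.

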